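Find the stamped sorting crate and push it to the pick-up line

TASK

Two alike empty sorting crates stand flat on the table against the far edge of the cork board, and one of them has a round sun stamp inked on its underside. With the fingertips tip each crate back towards the robot, over its near bottom edge, until it stays up on its end on the board with its underside showing to the front; once both stand so, push the one with the stamp, still on its end, off the board and on until the front of its foot (the bottom edge of the side with the stamp) lies on the blue tape line, square to the line. Do not lift, fling or overturn a crate, leave the other crate on its end at the board, and leave the other things where they are.

Things in the scene. Friction and masses are not known exactly. Their poses are not given: they have to be found in the camera images.
- crate_1: The crate with the stamp underneath, on the left or the right. Empty open plywood crate with three compartments, 110 mm deep (its x), 150 mm wide (its y), 100 mm high, walls 7 mm, about 0.3 to 0.5 kg; origin at the centre of its underside, z up, x away from the board. Two full-height dividers run along x at y = -30 and +30 mm, so on its end they stand upright, edges towards the robot.
- crate_2: The crate without a stamp, otherwise like crate_1 in every way, same frame. Near and far walls (across x) are smooth, side walls have hand holes, floor boards are recessed 5 mm underneath. Centre of mass about 42 mm above the underside: tipped back beyond about 52 degrees a crate goes on by itself and comes to rest on its near wall on the cork board, 75 to 92 degrees from flat.
- crate_1_near (a point): Middle of crate_1's near bottom edge, 55 mm from its origin along -x. Pushed towards the robot low on its far wall a crate slides until the board's edge stops it; pushed high (3 to 6 N) it turns up about this edge. On its end this is the front edge of its foot, 0 to 9 mm above the table; the foot reaches 100 mm back from it. Push it there below 50 mm height, or it tips forward.
- crate_1_far (a point): Middle of crate_1's far bottom edge, 55 mm from its origin along +x; the top edge of the underside, about 110 mm up, when the crate stands on its end.
- crate_2_near (a point): Middle of crate_2's near bottom edge, 55 mm from its origin along -x.
- crate_2_far (a point): Middle of crate_2's far bottom edge, 55 mm from its origin along +x.
- stamp (a point): Centre of the dark ink stamp under crate_1's floor: a ring 74 mm across with a disc and rays inside, hidden while the crate lies flat; on the crate's own z axis, 5 mm above its origin.
- line: Straight strip of blue tape flat on the table, beyond the crates as seen from the robot, 38 mm wide (its x), 720 mm long (its y); origin at its centre, x points across the line away from the robot.
- jar: Bystander: small glass jar with a brass cap, 44 mm across, 75 mm high, standing between the crates; origin under its centre.
- tumbler: Bystander: drinking glass, 68 mm across, 110 mm high; origin under its centre.
- peepbox: Bystander: closed 90 mm pine box with a round hole in its front; origin under its centre.
- board: Thin cork board fixed on the table between the robot and the crates, 160 mm deep (its x), 640 mm long (its y), 6 mm thick; origin at the centre of its underside, x points away from the robot. The crates stand flat on the table 4 to 14 mm beyond its far edge (x = +80 mm), about parallel to it.
Not all that is in view belongs to the job. What is shaped like the crate_2 but purple is not meant.

How it is judged:
By the outcome, as a careful person would: the job done as asked, in the order asked, and still so for the second after the job is handed in, with the robot touching nothing.
It also fails if it takes over 72 s, if anything falls off the work surface, if the arm or the gripper's body presses on something with over 40 N, if the wrist force passes 120 N, or if a joint passes its speed limit or range.

ROBOT

A 6-joint arm with a two-finger parallel gripper is mounted at the origin on the work surface. World frame = base frame: x ahead of the robot, y to its left, z up, the work surface at z = 0. Lengths are in mm, angles in rad, forces in N, time in s.
With the tool pointing down it reaches from about 400 to 925 mm from the base axis. Payload 12.5 kg.
Tool frame: the origin (TCP) lies midway between the tips of the shut fingers; the grasp point (between the pads) lies 19 mm behind it (env.grip_depth is the distance from the TCP to the grasp point, in mm); z points along the fingers, y is the line along which they close (so a half turn about z gives the same grasp; the last joint's range is limited). The gripper opens to 95 mm and grips with 3 to 60 N. Pads are 20 mm wide; open, the fingers measure 119 mm over their backs; the gripper's body (75 mm by 180 mm) begins 59 mm behind the grasp point.
Start: joints at [-0.106, 0.491, 1.559, -0, 1.092, -0.106], TCP at [625.017, 0.021, 214.661] pointing down, gripper open.
Joint ranges: [-3.1, 3.1], [-0.84, 2.19], [0.05, 2.79], [-1.13, 4.28], [0.06, 2.93], [-2.69, 2.69]. Speed limits (rad/s): [2.22, 2.22, 2.79, 3.14, 3.14, 3.14].

INTERFACE

Orientations are given as [roll, pitch, yaw] about the fixed x, y, z axes, in that order (R = Rz(yaw) Ry(pitch) Rx(roll)).
In Python, from cell import monitor, viewer, order, env gives the robot as it stands.
- The arm moves only by the tool move_arm, never from a script. Its argument "moves" is one flat list of numbers, 4 for each row, row after row: the shift along the tool's x, y, z normalised to -1 to 1, where 1 is 0.15 m, then the turn about the tool's z normalised to -1 to 1, where 1 is pi/2 rad. A call has 1 to 10 rows; each row shifts and turns the commanded pose from where the row before left it, along the tool's axes as they then stand; what a row does not reach is not made up. A row lasts 1/8 s, in which the tool goes at most 62.5 mm and 10.7 degrees, less where a joint would pass 70% of its speed; a pose out of reach is approached as far as the arm can. A call with a number of a shift or a turn outside -1 to 1 is refused whole. A call with a gripper value outside its range is refused whole. "claw" is the finger opening in mm, from 0 to 95.1, set as the call begins (left out, the last holds). The fingers move at their own pace and stop on an object; the grip force is fixed at half the most. Time passes only in rows, so rows that do not move let the fingers close. It gives the time, the measured TCP pose, the force, the opening and the grip force at its end, in the units of the state.
- monitor.state(): the state, without advancing time (a new reading comes with each control period).
- viewer.read_camera(name): name is "scene" or "side" or "wrist"; returns the picture (384x512x3 uint8, red, green, blue); there is no depth.
- viewer.camera_info(name): a dict with "K" (3x3 intrinsics, pixels), "camera_from_world" (4x4, takes a point from world to camera coordinates). Camera axes: x right, y down, z forward; pixel columns grow to the right and rows downward; lengths in mm; the calibration is good to about 2 mm. A picture is of the moment at which its call begins: read the wrist's pose just before it. camera_info takes no time and is no camera call; for the wrist camera it gives the pose at the moment of the call.
- order.job_done(): hands the job in; it is judged then, once.
The state is a dict: "t": time; "joints": joint angles; "qvel": joint speeds; "tau": joint torques, N m; "eef_pos": TCP position; "tcp_rot": TCP orientation; "ft_force": force on the tool from outside, world axes, zero at the start; "moment": the same for the moment, N m; "opening": opening from 0.0 (shut) to 1.0 (fully open); "grip_force": force on a finger pad.
Only numpy, scipy, OpenCV 4.12 (cv2) and the standard library are available. Lean on these libraries where they do the work, as an engineer would, in place of code of your own. Each camera call takes 0.05 s, during which the arm holds its last target. There are 200 camera calls.

## Working session

There is one attempt and no reset: what is moved stays moved. The work goes in short steps, Python scripts to look and compute and a tool call to move; the robot and the scene stay as the last step left them, time stands still between calls to the robot, and variables do not carry over. Pictures are saved under pics/ and viewed, at most 13 in all, crops included, and the job is handed in when it is done.

Besides the shell and the picture viewer there is one more tool, called by a JSON object that holds its "name" and its "arguments", one argument or row to a line. move_arm: Moves the arm, as the interface text tells. Scaled input: -1 to 1 covers 0.15 m each way for a shift and pi/2 rad each way for a turn. Its arguments: {"type":"object","properties":{"moves":{"type":"array"},"claw":{"type":"number"}},"required":["moves"]}

```bash
mkdir -p pics; ls; python3 - <<'E'
from cell import monitor, viewer, order, env
import cv2,numpy as np
s=monitor.state();print(s)
a=viewer.read_camera("scene");b=viewer.read_camera("side")
cv2.imwrite("pics/scene0.png",a[:,:,::-1]);cv2.imwrite("pics/side0.png",b[:,:,::-1])
for n in("scene","side","wrist"):print(n,viewer.camera_info(n))
E
```

```text
pics
{'t': 0.0, 'joints': array([-1.05588868e-01,  4.91540544e-01,  1.55946847e+00, -7.78581837e-06,
        1.09168807e+00, -1.05633265e-01]), 'qvel': array([ 3.98469450e-04,  1.22653775e-03,  8.57520460e-04,  1.06028097e-04,
        4.73545981e-05, -1.61798123e-03]), 'tau': array([-9.52334158e-04, -6.12640929e+01, -2.58175153e+01,  6.92750537e-02,
        4.83079045e-02, -1.38641695e-05]), 'eef_pos': array([6.24749196e+02, 5.43729361e-02, 2.14067011e+02]), 'tcp_rot': array([-3.14049365e+00, -1.09581087e-04,  1.57084426e+00]), 'ft_force': array([0.01378603, 0.27001039, 0.85052476]), 'moment': array([0.01443396, 0.05454348, 0.04407402]), 'grip_force': 0.0, 'opening': 1.002870546769597}
scene {'K': array([[362.58537935,   0.        , 256.42649312],
       [  0.        , 362.58537935, 195.55171513],
       [  0.        ,   0.        ,   1.        ]]), 'camera_from_world': array([[ 2.79079063e-01,  9.60254132e-01, -5.18445739e-03,
        -1.79810251e+02],
       [ 7.94270763e-01, -2.33866761e-01, -5.60749760e-01,
        -3.69784791e+02],
       [-5.39674746e-01,  1.52375655e-01, -8.27
[... 483 characters left out ...]
      [ 5.71260775e-01, -6.63774236e-01, -4.82767947e-01,
         1.04841350e+03],
       [ 0.00000000e+00,  0.00000000e+00,  0.00000000e+00,
         1.00000000e+00]])}
wrist {'K': array([[295.93401476,   0.        , 254.4879026 ],
       [  0.        , 295.93401476, 195.25160029],
       [  0.        ,   0.        ,   1.        ]]), 'camera_from_world': array([[ 9.99999922e-01, -1.10276960e-04, -3.79423143e-04,
        -6.25754268e+02],
       [-1.50100252e-05, -9.70172768e-01,  2.42414521e-01,
        -2.75310583e+01],
       [-3.94838737e-04, -2.42414496e-01, -9.70172694e-01,
         3.90232083e+02],
       [ 0.00000000e+00,  0.00000000e+00,  0.00000000e+00,
         1.00000000e+00]])}
```

View pics/scene0.png

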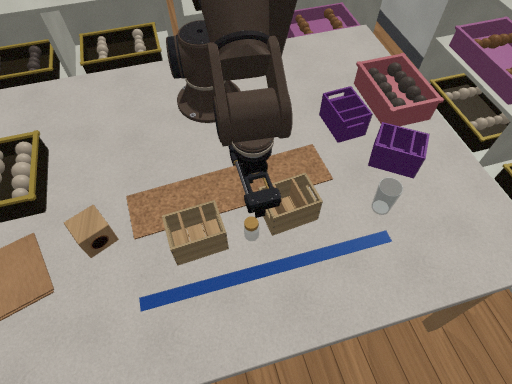

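View pics/side0.png

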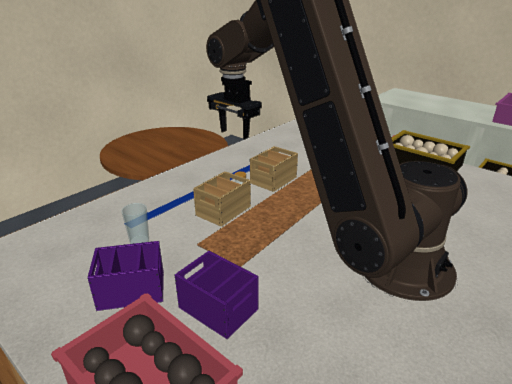

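Scene view shows two pine crates at (195,232) and (292,203), with the jar at (251,228), tumbler (386,197), peepbox (92,231), board (230,188) and line (270,270). The crate-shaped purple boxes at (345,113) and (398,150) are decoys; the pine pair sits against the board's far edge and fits the description. I'll confirm this with an enlarged crop.

```bash
cat > h.py <<'E'
from cell import monitor, viewer, order, env
import cv2,numpy as np
def w(uv,z,cam="scene",info=None):
    c=info or viewer.camera_info(cam);T=c["camera_from_world"];R=T[:3,:3];o=-R.T@T[:3,3]
    d=(R.T@np.linalg.inv(c["K"])@np.array([uv[0],uv[1],1.0]))
    return np.round(o+d*(z-o[2])/d[2],1)
def px(p,cam="scene"):
    c=viewer.camera_info(cam);q=c["K"]@(c["camera_from_world"]@np.append(p,1))[:3];return np.round(q[:2]/q[2],1)
def crop(src,x0,y0,x1,y1,f,name):
    a=cv2.resize(src[y0:y1,x0:x1],None,fx=f,fy=f,interpolation=cv2.INTER_CUBIC);cv2.imwrite("pics/"+name,a)
E
python3 - <<'E'
from h import *
crop(cv2.imread("pics/scene0.png"),120,140,386,340,3,"c1.png")
E
```

```text
(no output)
```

View pics/c1.png

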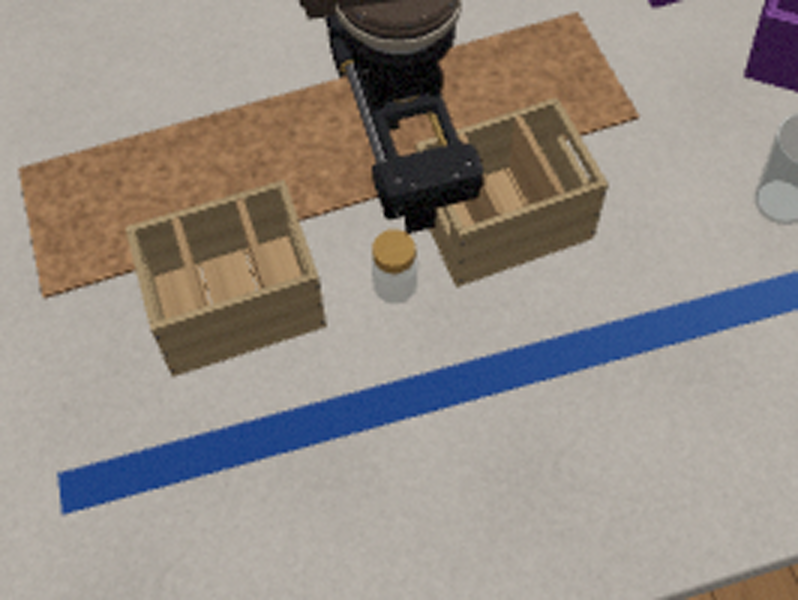

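```bash
python3 - <<'E'
from h import *
P={'A_ftl':(155,327,100),'A_ftr':(319,279,100),'A_ntl':(128,228,100),'A_ntr':(287,185,100),'A_fbl':(175,376,0),'A_fbr':(325,325,0),
'B_ftr':(606,186,100),'B_ntr':(557,103,100),'B_fbl':(462,284,0),'B_fbr':(599,237,0),
'L1':(59,473,0),'L2':(63,514,0),'L3':(798,270,0),'L4':(798,308,0),
'bd1':(19,166,6),'bd2':(45,295,6),'bd3':(637,117,6),'bd4':(577,13,6),'jarcap':(394,250,75)}
for k,(u,v,z) in P.items():
    print(k,w((120+(u+.5)/3-.5,140+(v+.5)/3-.5),z))
E
```

```text
A_ftl [ 640.9 -225.   100. ]
A_ftr [635.3 -80.  100. ]
A_ntl [ 536.  -233.4  100. ]
A_ntr [531.2 -85.5 100. ]
A_fbl [ 642.1 -226.6    0. ]
A_fbr [630.7 -80.7   0. ]
B_ftr [615.6 197.2 100. ]
B_ntr [512.2 187.7 100. ]
B_fbl [625.5  58.    0. ]
B_fbr [613.7 205.9  -0. ]
L1 [ 704.2 -339.6    0. ]
L2 [ 741.4 -340.1    0. ]
L3 [703.7 379.1   0. ]
L4 [741.2 359.6   0. ]
bd1 [ 366.3 -344.3    6. ]
bd2 [ 526.5 -332.9    6. ]
bd3 [489.2 298.3   6. ]
bd4 [331.5 290.5   6. ]
jarcap [611.8  -5.7  75. ]
```

Measured: the line spans x 704–741 and runs parallel to y. The board's far edge and the crates have a yaw of about 0.057. Crate A's far wall is at (638,-153), crate B's at (619,130), and the jar at (612,-6). I'll turn the gripper so the open fingers span y.

{"name": "move_arm", "arguments": {
  "moves": [0, 0, 0, 0.107, 0, 0, 0, 0.107, 0, 0, 0, 0.107, 0, 0, 0, 0.107, 0, 0, 0, 0.107, 0, 0, 0, 0.107, 0, 0, 0, 0.107, 0, 0, 0, 0.107, 0, 0, 0, 0.108, 0, 0, 0, 0],
  "claw": 95
}}

```text
t: 1.35
eef_pos: [624.9, 0.0, 214.4]
tcp_rot: [-3.142, 0.0, 0.058]
ft_force: [-0.5, 0.7, 0.7]
opening: 1.006
grip_force: 0.0
```

{"name": "move_arm", "arguments": {
  "moves": [0.08, 0.345, 0, 0, 0.08, 0.345, 0, 0, 0.08, 0.345, 0, 0, 0, 0, 0.3, 0, 0, 0, 0.3, 0, 0, 0, 0.3, 0, 0, 0, 0, 0]
}}

```text
t: 2.22
eef_pos: [668.1, -152.5, 76.5]
tcp_rot: [-3.139, 0.006, 0.06]
ft_force: [1.4, 0.1, 1.4]
opening: 0.999
grip_force: 0.0
```

```bash
python3 - <<'E'
from h import *
s=monitor.state();print(s['t'],s['eef_pos'],s['tcp_rot'],s['ft_force'],s['joints'])
cv2.imwrite("pics/w1.png",viewer.read_camera("scene")[100:300,120:320,::-1].repeat(3,0).repeat(3,1))
E
```

```text
2.225 [ 668.08458561 -152.48054652   76.47192195] [-3.13923799  0.00585087  0.05984599] [1.43931871 0.12775847 1.36525881] [-3.20713069e-01  7.22437242e-01  1.51692059e+00  1.64522687e-05
  9.08541713e-01  1.19023400e+00]
```

View pics/w1.png

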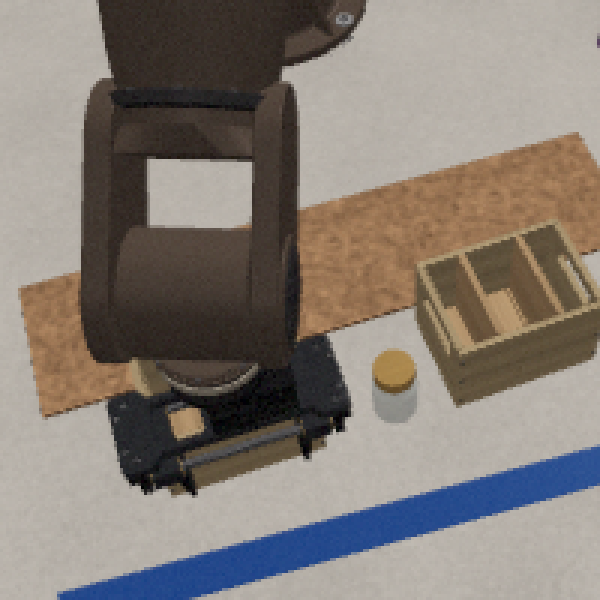

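The gripper is over the left crate with its fingers beyond the far wall, and the right crate and jar are now fully visible. Next I'll pull back gently along an arc.

{"name": "move_arm", "arguments": {
  "moves": [-0.08, 0, 0, 0, -0.053, 0, 0, 0, -0.047, 0, 0, 0, -0.047, 0, -0.053, 0, -0.053, 0, -0.06, 0, -0.053, 0, -0.053, 0, -0.06, 0, -0.053, 0]
}}

```text
t: 3.15
eef_pos: [610.3, -156.3, 113.1]
tcp_rot: [-3.142, -0.0, 0.057]
ft_force: [1.6, 0.8, 0.1]
opening: 1.0
grip_force: 0.4
```

```bash
python3 - <<'E'
from h import *
s=monitor.state();print(s['t'],s['eef_pos'],s['ft_force'])
a=viewer.read_camera("side");cv2.imwrite("pics/s1.png",np.hstack([a[110:250,160:330],viewer.read_camera("scene")[170:310,120:290]])[:,:,::-1].repeat(2,0).repeat(2,1))
o=lambda u,v,z:w((120+u/3,100+v/3),z)
print('B',o(418,265,100),o(462,350,100),o(458,404,0))
E
```

```text
3.15 [ 610.270231   -156.27612991  113.12914752] [1.58343069 0.83518188 0.07077296]
B [523.4  44.3 100. ] [624.3  55.7 100. ] [625.8  54.9   0. ]
```

View pics/s1.png

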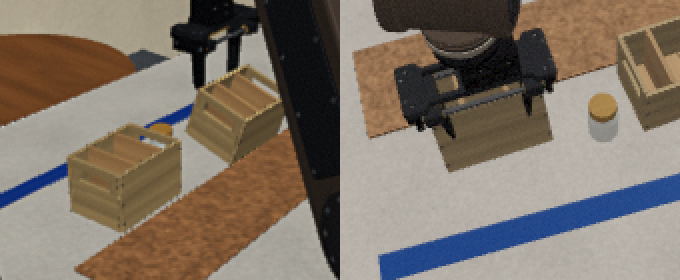

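The left crate is tilted about 20° and turning cleanly, so I'll continue the arc past the balance point.

{"name": "move_arm", "arguments": {
  "moves": [-0.067, 0, -0.04, 0, -0.073, 0, -0.033, 0, -0.073, 0, -0.027, 0, -0.073, 0, -0.027, 0, -0.073, 0, -0.02, 0, -0.067, 0, -0.013, 0, -0.06, 0, 0, 0, -0.06, 0, 0, 0, 0, 0, 0, 0, 0, 0, 0, 0]
}}

```text
t: 4.5
eef_pos: [528.9, -161.2, 137.7]
tcp_rot: [3.141, -0.001, 0.057]
ft_force: [0.4, -0.6, 10.2]
opening: 0.998
grip_force: 4.6
```

```bash
python3 - <<'E'
from h import *
s=monitor.state();print(s['t'],s['eef_pos'],s['ft_force'])
a=viewer.read_camera("side");cv2.imwrite("pics/s2.png",np.hstack([a[110:250,160:330],viewer.read_camera("scene")[170:310,120:290]])[:,:,::-1].repeat(2,0).repeat(2,1))
E
```

```text
4.5 [ 528.93062251 -161.18183127  137.66100467] [ 0.36392701 -0.63619025 10.20897823]
```

View pics/s2.png

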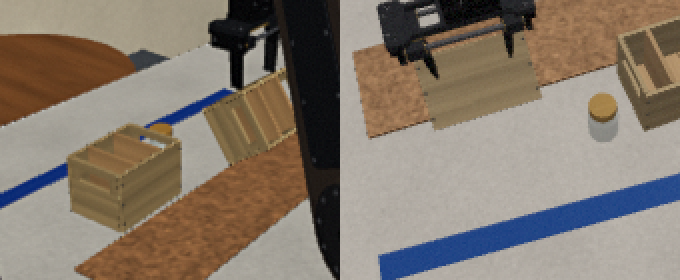

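```bash
python3 - <<'E'
from h import *
print(w((166,235),0),w((220,218.5),0), w((120+75/2,170+0),140))
E
```

```text
[ 538.8 -245.1    0. ] [528.8 -80.7   0. ] [ 409.  -220.6  140. ]
```

{"name": "move_arm", "arguments": {
  "moves": [-0.04, 0, -0.04, 0, -0.053, 0, -0.02, 0, -0.06, 0, 0, 0, -0.06, 0, 0, 0, 0, 0, 0, 0, 0, 0, 0, 0]
}}

```text
t: 5.35
eef_pos: [497.3, -162.8, 145.5]
tcp_rot: [3.142, -0.0, 0.056]
ft_force: [0.7, 0.1, -0.4]
opening: 0.997
grip_force: 0.0
```

```bash
python3 - <<'E'
from h import *
s=monitor.state();print(s['t'],s['eef_pos'],s['ft_force'])
a=viewer.read_camera("side");cv2.imwrite("pics/s3.png",np.hstack([a[110:250,160:330],viewer.read_camera("scene")[170:310,120:290]])[:,:,::-1].repeat(2,0).repeat(2,1))
E
```

```text
5.35 [ 497.34950189 -162.78915247  145.48063783] [ 0.73801011  0.08620405 -0.42828107]
```

View pics/s3.png

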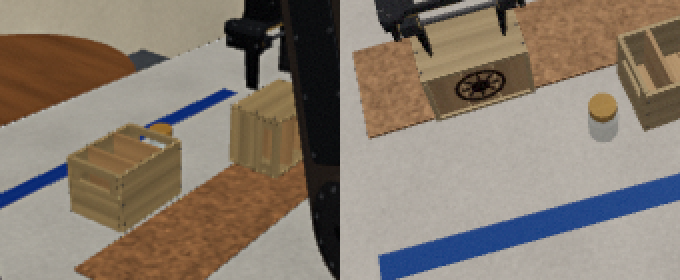

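The left crate now stands on its end with the sun stamp showing (crop px ~(480,85)), so it is crate_1. Next I'll tip the right crate in the same way.

{"name": "move_arm", "arguments": {
  "moves": [0, 0, -0.235, 0, 0, 0, -0.235, 0, 0.188, -0.313, 0, 0, 0.188, -0.313, 0, 0, 0.188, -0.313, 0, 0, 0.188, -0.313, 0, 0, 0.188, -0.313, 0, 0, 0.188, -0.313, 0, 0, 0, 0, 0, 0, 0, 0, 0, 0]
}}

```text
t: 6.7
eef_pos: [649.9, 128.0, 215.5]
tcp_rot: [3.141, 0.001, 0.057]
ft_force: [-0.4, -1.1, 1.3]
opening: 0.998
grip_force: 0.0
```

```bash
python3 - <<'E'
from h import *
print(monitor.state()['eef_pos'],'tumbler',w((380,206.7),0))
o=lambda u,v,z:w((120+(u-340)/2,170+v/2),z)
print('A foot',o(434,119,3),o(534,90,3),'top',o(413,68,112),o(526,40,112))
E
```

```text
[649.90901233 128.02386813 215.54628759] tumbler [626.5 400.1   0. ]
A foot [ 523.2 -239.2    3. ] [516.1 -86.8   3. ] top [ 502.4 -242.   112. ] [500.3 -84.1 112. ]
```

{"name": "move_arm", "arguments": {
  "moves": [0, 0, 0.307, 0, 0, 0, 0.307, 0, 0, 0, 0.307, 0, 0, 0, 0, 0, -0.08, 0, 0, 0, -0.06, 0, 0, 0, -0.047, 0, 0, 0, -0.053, 0, -0.053, 0, -0.053, 0, -0.06, 0, -0.06, 0, -0.053, 0]
}}

```text
t: 7.95
eef_pos: [597.5, 125.3, 104.0]
tcp_rot: [-3.141, -0.002, 0.057]
ft_force: [5.6, 1.2, 3.5]
opening: 0.999
grip_force: 2.9
```

{"name": "move_arm", "arguments": {
  "moves": [-0.067, 0, -0.053, 0, -0.067, 0, -0.04, 0, -0.067, 0, -0.033, 0, -0.073, 0, -0.033, 0, -0.073, 0, -0.033, 0, -0.073, 0, -0.02, 0, -0.067, 0, -0.013, 0]
}}

```text
t: 8.82
eef_pos: [523.1, 120.9, 136.4]
tcp_rot: [3.142, 0.001, 0.056]
ft_force: [-0.0, 0.7, 0.1]
opening: 0.998
grip_force: 0.1
```

{"name": "move_arm", "arguments": {
  "moves": [-0.06, 0, -0.033, 0, -0.06, 0, -0.02, 0, -0.06, 0, 0, 0, -0.06, 0, 0, 0, 0, 0, -0.1, 0, 0, 0, 0, 0, 0, 0, 0, 0]
}}

```text
t: 9.7
eef_pos: [488.7, 119.0, 159.6]
tcp_rot: [-3.142, -0.001, 0.057]
ft_force: [0.3, 0.0, 0.1]
opening: 0.999
grip_force: 0.0
```

{"name": "move_arm", "arguments": {
  "moves": [0, 0, -0.2, 0, -0.2, 0.3, -0.2, 0, -0.3, 0.3, 0, 0, -0.3, 0.3, 0, 0, -0.2, 0.3, 0, 0, 0, 0.3, 0, 0, 0, 0.1, 0, 0, 0, 0, 0, 0]
}}

```text
t: 10.7
eef_pos: [353.8, -127.8, 219.2]
tcp_rot: [-3.141, 0.0, 0.055]
ft_force: [0.2, 0.9, 0.2]
opening: 0.996
grip_force: 0.0
```

```bash
python3 - <<'E'
from h import *
s=monitor.state();print(s['t'],s['eef_pos'],s['tcp_rot'],s['ft_force'],s['joints'])
a=viewer.read_camera("side")[120:240,180:340];b=viewer.read_camera("scene")[160:280,130:330]
cv2.imwrite("pics/sideraw.png",a);cv2.imwrite("pics/s4.png",cv2.resize(np.vstack([b,np.pad(a,((0,0),(0,40),(0,0)))[:80]])[:,:,::-1],None,fx=3,fy=3,interpolation=cv2.INTER_CUBIC))
E
```

```text
10.7 [ 353.79743746 -127.78103698  219.16600297] [-3.14111391e+00  4.41462741e-04  5.47691579e-02] [0.17247211 0.88788995 0.20851226] [-5.22805980e-01  1.26341438e-01  2.11034322e+00  2.03425016e-04
  9.05539251e-01  9.93095677e-01]
```

View pics/s4.png

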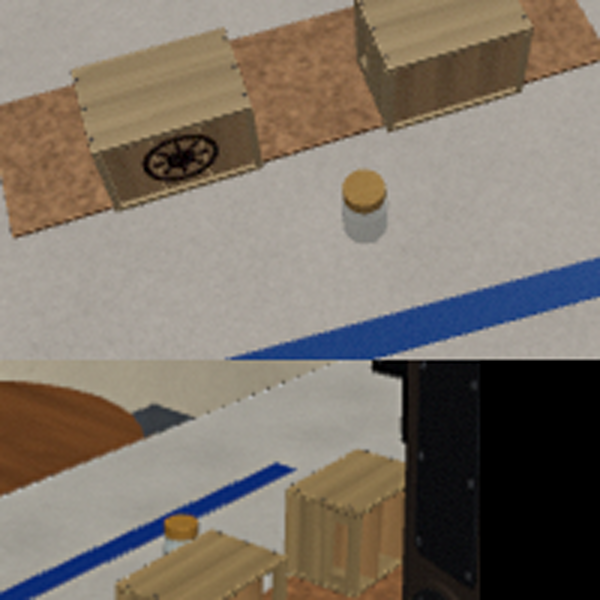

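```bash
python3 - <<'E'
from h import *
o=lambda u,v,z:w((130+(u+.5)/3-.5,160+(v+.5)/3-.5),z)
for z in(3,6):print('foot',z,o(121,210,z),o(262,165,z))
for z in(110,114):print('topfront',z,o(94,147,z),o(248,105,z),'back',o(73,71,z),o(225,30,z))
for z in(3,6):print('Bfoot',z,o(388,130,z),o(520,92,z))
E
```

```text
foot 3 [ 526.3 -230.8    3. ] [515.  -86.5   3. ]
foot 6 [ 528.1 -230.5    6. ] [516.8 -86.7   6. ]
topfront 110 [ 519.5 -232.6  110. ] [513.9 -89.1 110. ] back [ 428.8 -240.   110. ] [421.2 -91.8 110. ]
topfront 114 [ 522.3 -232.   114. ] [516.7 -89.3 114. ] back [ 432.  -239.5  114. ] [424.4 -91.9 114. ]
Bfoot 3 [510.5  47.2   3. ] [504.  193.9   3. ]
Bfoot 6 [512.4  46.6   6. ] [505.9 192.9   6. ]
```

Both crates stand on end, and the left one shows the stamp at crop px (180,157). Its front foot edge is at about (521,-160), its back at (425,-166), and its yaw about 0.055. I'll go in behind it with the fingers narrowed onto the two dividers at ±30 mm.

{"name": "move_arm", "arguments": {
  "moves": [0.2, 0.278, 0, 0, 0, 0, 0, 0, 0, 0, 0, 0],
  "claw": 48
}}

```text
t: 11.18
eef_pos: [385.7, -166.1, 219.1]
tcp_rot: [-3.141, 0.001, 0.058]
ft_force: [-0.3, 0.5, -0.1]
opening: 0.741
grip_force: 0.0
```

{"name": "move_arm", "arguments": {
  "moves": [0, 0, 0.3, 0, 0, 0, 0.3, 0, 0, 0, 0.3, 0, 0, 0, 0.24, 0, 0, 0, 0, 0]
}}

```text
t: 11.8
eef_pos: [384.9, -165.8, 47.3]
tcp_rot: [-3.139, 0.004, 0.058]
ft_force: [0.5, -0.3, 0.7]
opening: 0.508
grip_force: 0.0
```

{"name": "move_arm", "arguments": {
  "moves": [0.05, 0.014, 0, 0, 0.05, 0, 0, 0, 0.04, 0, 0, 0, 0.03, 0, 0, 0, 0.03, 0, 0, 0, 0.03, 0, 0, 0]
}}

```text
t: 12.55
eef_pos: [420.5, -167.4, 48.5]
tcp_rot: [-3.141, 0.001, 0.057]
ft_force: [-4.2, -1.0, 2.6]
opening: 0.505
grip_force: 1.9
```

{"name": "move_arm", "arguments": {
  "moves": [0.03, 0, 0, 0, 0.03, 0, 0, 0, 0.03, 0, 0, 0]
}}

```text
t: 12.92
eef_pos: [434.4, -166.7, 48.4]
tcp_rot: [-3.142, 0.0, 0.057]
ft_force: [-2.9, 0.2, 2.2]
opening: 0.503
grip_force: 1.8
```

{"name": "move_arm", "arguments": {
  "moves": [0.03, 0, 0.005, 0, 0.03, 0, 0.005, 0, 0.03, 0, 0.005, 0, 0.03, 0, 0, 0, 0.03, 0, 0, 0, 0.03, 0, 0, 0]
}}

```text
t: 13.68
eef_pos: [461.5, -165.2, 46.1]
tcp_rot: [3.142, -0.0, 0.057]
ft_force: [-1.7, 0.3, 0.3]
opening: 0.504
grip_force: 0.9
```

{"name": "move_arm", "arguments": {
  "moves": [0.03, 0, 0, 0, 0.03, 0, 0, 0, 0.03, 0, 0, 0, 0.03, 0, 0, 0, 0.03, 0, 0, 0, 0.03, 0, 0, 0]
}}

```text
t: 14.42
eef_pos: [488.4, -163.7, 46.2]
tcp_rot: [3.142, -0.0, 0.057]
ft_force: [-1.9, -0.7, -0.1]
opening: 0.5
grip_force: 0.9
```

```bash
python3 - <<'E'
from h import *
s=monitor.state();print(s['t'],s['eef_pos'],s['tcp_rot'],s['ft_force'])
a=viewer.read_camera("side")[110:230,180:380];b=viewer.read_camera("scene")[160:300,130:330]
cv2.imwrite("pics/s5.png",cv2.resize(np.vstack([b,a[:60]])[:,:,::-1],None,fx=3,fy=3,interpolation=cv2.INTER_CUBIC))
E
```

```text
14.425 [ 488.37464844 -163.70364166   46.20919551] [ 3.14157685e+00 -9.64124502e-05  5.65165123e-02] [-1.93261565 -0.65154124 -0.13818999]
```

View pics/s5.png

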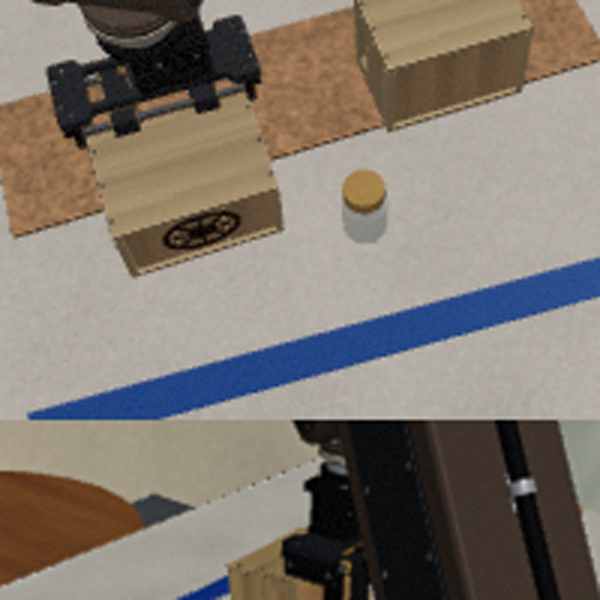

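The stamped crate is being pushed upright and squarely, with its foot corners at crop px (136,276) and (283,229).

```bash
python3 - <<'E'
from h import *
o=lambda u,v,z:w((130+(u+.5)/3-.5,160+(v+.5)/3-.5),z)
print(o(136,276,0),o(283,229,0))
E
```

```text
[ 599.4 -228.2    0. ] [589.9 -82.8  -0. ]
```

{"name": "move_arm", "arguments": {
  "moves": [0.03, 0, 0, 0.004, 0.03, 0, 0, 0.004, 0.03, 0, 0, 0.004, 0.03, 0, 0, 0.004, 0.03, 0, 0, 0.004, 0.03, 0, 0, 0.004, 0.03, 0, 0, 0.004, 0.03, 0, 0, 0.004]
}}

```text
t: 15.52
eef_pos: [524.3, -162.5, 46.2]
tcp_rot: [-3.142, -0.0, 0.006]
ft_force: [-2.0, 0.4, -0.3]
opening: 0.505
grip_force: 0.9
```

{"name": "move_arm", "arguments": {
  "moves": [0.03, 0, 0.007, 0.004, 0.03, 0, 0.007, 0, 0.03, 0, 0.007, 0, 0.03, 0, 0.007, 0, 0.03, 0, 0, 0, 0.03, 0, 0, 0, 0.03, 0, 0, 0, 0.03, 0, 0, 0, 0.03, 0, 0, 0]
}}

```text
t: 16.65
eef_pos: [564.8, -162.5, 42.0]
tcp_rot: [3.142, -0.0, -0.0]
ft_force: [-1.5, 0.1, -0.8]
opening: 0.505
grip_force: 0.8
```

{"name": "move_arm", "arguments": {
  "moves": [0.03, 0, 0, 0, 0.03, 0, 0, 0, 0.03, 0, 0, 0, 0.03, 0, 0, 0, 0.03, 0, 0, 0, 0.03, 0, 0, 0, 0, 0, 0, 0]
}}

```text
t: 17.52
eef_pos: [591.9, -162.5, 42.0]
tcp_rot: [3.141, -0.0, 0.0]
ft_force: [-1.5, -1.2, -1.2]
opening: 0.506
grip_force: 0.7
```

```bash
python3 - <<'E'
from h import *
s=monitor.state();print(s['t'],s['eef_pos'],s['tcp_rot'],s['ft_force'])
b=viewer.read_camera("scene");cv2.imwrite("pics/raw6.png",b[:,:,::-1])
cv2.imwrite("pics/s6.png",cv2.resize(b[170:310,140:320,::-1],None,fx=4,fy=4,interpolation=cv2.INTER_CUBIC))
E
```

```text
17.525 [ 591.8891717  -162.46020381   41.97999947] [ 3.14149501e+00 -3.86816484e-04  8.87346703e-05] [-1.50550479 -1.17338478 -1.18016343]
```

View pics/s6.png

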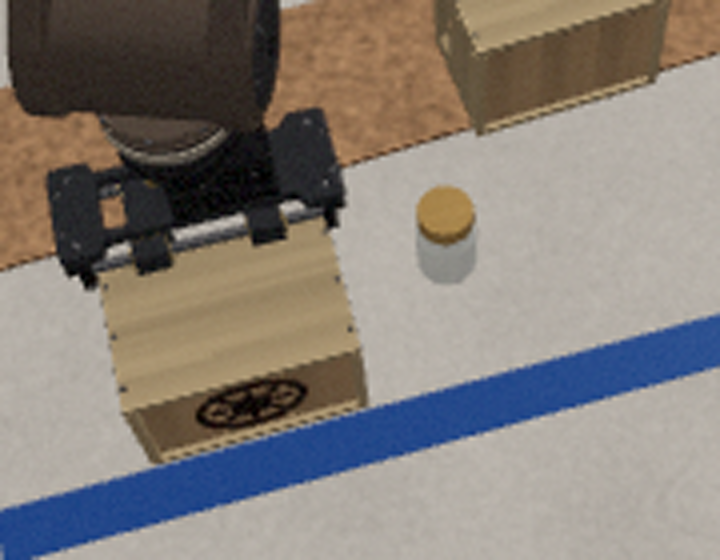

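The foot's corners at crop px (157,463) and (368,405) lie just at the tape's near edge, parallel to it.

```bash
python3 - <<'E'
from h import *
o=lambda u,v,z:w((140+(u+.5)/4-.5,170+(v+.5)/4-.5),z)
print('foot',o(157,463,0),o(368,405,0),'tape near',o(0,511,0),o(719,316,0),'far',o(20,558,0),o(719,370,0))
E
```

```text
foot [ 701.1 -233.9    0. ] [700.9 -87.6   0. ] tape near [ 704.5 -338.9    0. ] [706.  169.1   0. ] far [ 739.4 -329.7    0. ] [744.6 153.7   0. ]
```

{"name": "move_arm", "arguments": {
  "moves": [0.03, 0, 0, 0, 0.03, 0, 0, 0, 0.03, 0, 0, 0, 0.03, 0, 0, 0, 0.02, 0, 0, 0, 0, 0, 0, 0, 0, 0, 0, 0]
}}

```text
t: 18.45
eef_pos: [612.5, -162.4, 42.0]
tcp_rot: [-3.142, -0.0, -0.0]
ft_force: [-0.3, -0.1, -0.8]
opening: 0.506
grip_force: 0.7
```

{"name": "move_arm", "arguments": {
  "moves": [-0.05, 0, 0, 0, -0.1, 0, 0, 0, -0.2, 0, 0, 0, -0.2, 0, 0, 0, 0, 0, -0.3, 0, 0, 0, -0.3, 0, -0.2, 0, -0.3, 0, -0.2, 0, 0, 0, 0, 0, 0, 0]
}}

```text
t: 19.58
eef_pos: [468.7, -162.4, 177.9]
tcp_rot: [3.141, -0.001, -0.001]
ft_force: [1.6, 0.1, 0.1]
opening: 0.502
grip_force: 0.0
```

```bash
python3 - <<'E'
from h import *
s=monitor.state();print(s['t'],s['eef_pos'],s['ft_force'])
b=viewer.read_camera("scene")
cv2.imwrite("pics/s7.png",cv2.resize(b[160:310,130:330,::-1],None,fx=4,fy=4,interpolation=cv2.INTER_CUBIC))
E
```

```text
19.575 [ 468.68208544 -162.36969746  177.89045716] [1.60774923 0.05917715 0.13389165]
```

View pics/s7.png

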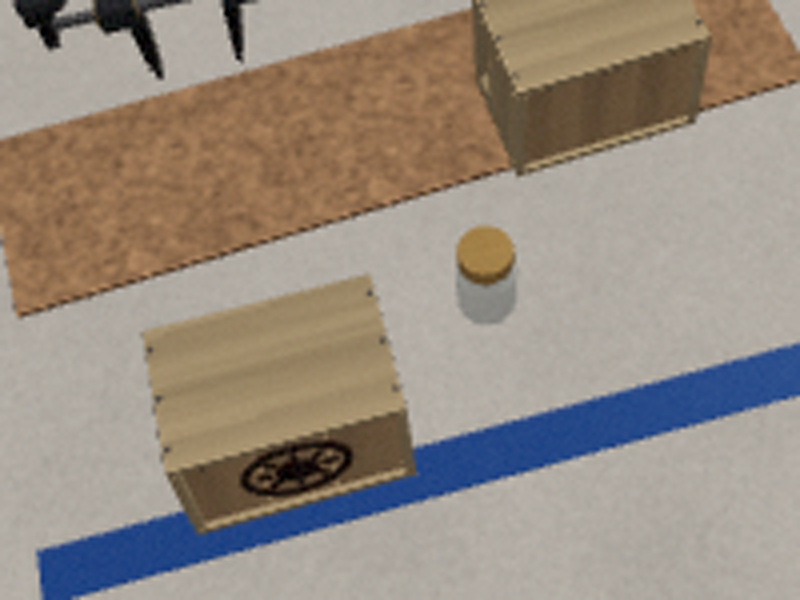

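The stamped crate stands on its end with its foot (px (201,533)–(414,474)) on the middle of the tape, parallel to it. The other crate still stands at the board, the jar has not moved, and the robot is clear.

```bash
python3 - <<'E'
from h import *
o=lambda u,v,z:w((130+(u+.5)/4-.5,160+(v+.5)/4-.5),z)
print(o(201,533,0),o(414,474,0)); print(order.job_done())
E
```

```text
[ 722.3 -234.7    0. ] [722.3 -88.7   0. ]
the job is handed in; nothing more can be done
None
```

I tipped both crates onto their ends, then pushed the stamped one (the robot's right) until the front of its foot lay on the blue line: x ≈ 722 mm at both corners, square to the tape. The other crate still stands at the board, and I handed the job in at about 20 s.

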